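# Rivet the pump holder to the medicine cabinet's glass ledge

### The job

Fasten the loose end of the white pump holder to the glass ledge: take the push rivet from the ceramic tray, seat it fully in the open hole of the holder's foot with its orange pin still up, then press the pin down flush to lock it. The foot gives on its foam pad, so go by feel until the pin is fully home, but gently: the drilled ledge must never be pressed with more than 25 N; leave the tray and everything else on the ledge where it is.

Things in the scene. Friction and masses are not known exactly. Their poses are not given: they have to be found in the camera images.
- ledge: Fixed lower part of a white mirrored medicine cabinet with its clear glass ledge: 600 mm wide (its y), 160 mm deep (its x), 6 mm thick, its top 75 mm above the origin, which lies on the vanity top under the ledge's middle. Open front towards -x. Side walls and mirrored back rise 35 mm above the glass. Everything stands on the glass, which is drilled and may crack when pressed with more than 25 N.
- rivet_hole (a point): Centre of the open 11 mm hole at the free end of the white pump holder's foot, at the foot's top face, 88 mm above the vanity top. z up along the hole, y along the foot, away from the cup. Foot 4 mm thick, 40 mm wide, reaching 18 mm past the hole; below it 9 mm of soft foam, then the glass with a 15 mm hole. The holder's cup (66 mm across, 25 mm high) is centred 70 mm off towards -y.
- holder: White plastic pump holder on the ledge, a flat foot with a low round cup. Origin on the foot's underside at its fastened end, at a rivet already set (flush orange pin); the open hole is 115 mm off along its y. Pressed on, the open end sinks into the foam at about 1.2 N per mm and then stops hard where the foam is squashed flat, after 2 to 7 mm (pads differ); let go, it comes back up.
- tray: Loose oval white ceramic tray on four feet, 137 mm long (its y), 85 mm wide (its x), 0.3 kg. Origin under its middle, on the glass. Flat floor 33 mm above the origin, rim 3.5 mm higher; three 13 mm drain holes in a row along y, 22 mm apart. The rivet stands in the middle one. It may be at either end of the ledge.
- rivet_center (a point): Centre of the collar of the loose black push rivet, standing upright in the tray's middle drain hole. Collar 22 mm across, 5 mm thick, underside 2.5 mm below this point, on the tray floor at first. Below it a 10 mm shank with two legs, 29.5 mm long in all. z up along the rivet. Take it by the collar with the fingertips, the pin between them, best along the tray's length (its y). 19 g.
- pin_top (a point): Top face of the rivet's orange centre pin, 8 mm across, standing 9.5 mm above the collar's top at first. z points up along the pin.
- pin (a joint): How far the pin has been pushed into the rivet, in m: 0 = up (as supplied), 0.009 = fully home, flush with the collar (0.5 mm proud). It resists with about 10 N all the way and stays where it is left; going in, it spreads the two legs so that the rivet no longer enters or leaves a hole.
- dispenser: Bystander: empty white plastic pump dispenser, 56 mm across, 150 mm tall with its springy push head; origin under its middle.
- pill_box: Bystander: closed round blue plastic pill box, 55 mm across, 21 mm high; origin under its middle.
- toothbrush: Bystander: ribbed green toothbrush, 179 mm long (its x), lying down, 17 mm high; origin on its underside.
- cuticle_pusher: Bystander: steel cuticle pusher, 130 mm long (its x), 6 mm thick, lying down; origin on its underside.

How it is judged:
On the way:
1. the rivet is seated in the holder's hole, collar down on the foot (within 2 mm), with its pin still up (pushed in by less than 3 mm) (horizontal distance between rivet_center and rivet_hole below 0.003 m and z of rivet_center in the frame of rivet_hole below 0.0045 m and angle between the z axis of rivet_center and the z axis of rivet_hole, either way round below 0.15 rad and value of joint pin below 0.003 m), for 0.1 s.
At the end, for the whole second after the job is handed in: The rivet sits in the holder's hole (within 3 mm of its axis, collar within 2 mm of the foot, upright to it within 0.15 rad), its pin pushed home to within 1.5 mm of flush, at rest (value of joint pin above 0.0075 m and horizontal distance between rivet_center and rivet_hole below 0.003 m and z of rivet_center in the frame of rivet_hole below 0.0045 m and angle between the z axis of rivet_center and the z axis of rivet_hole, either way round below 0.15 rad and linear speed of rivet below 0.02 m/s); the robot touches nothing.
It fails at once if the ledge, or the holder and rivet on it, is pressed with more than 25 N (contact force between any of rivet, the fingers and ledge above 25 N).
It fails at once if a bystander (dispenser, pill box, toothbrush, cuticle pusher) or the tray is moved by more than 25 mm (distance of any of dispenser, pill_box, toothbrush, cuticle_pusher, tray from where it was at the start of the episode above 0.025 m).
It fails at once if the dispenser is tipped over (angle between dispenser's own z axis and vertical above 0.5 rad).
It also fails if it takes over 51 s, if anything falls off the work surface, if the arm or the gripper's body presses on something with over 40 N, if the wrist force passes 120 N, or if a joint passes its speed limit or range.

### The arm

A 6-joint arm with a two-finger parallel gripper is mounted at the origin on the work surface. World frame = base frame: x ahead of the robot, y to its left, z up, the work surface at z = 0. Lengths are in m, angles in rad, forces in N, time in s.
With the tool pointing down it reaches from about 0.35 to 0.775 m from the base axis. Payload 7.3 kg.
Tool frame: the origin (TCP) lies at the very end of the fingers, on their centre line; the grasp point (between the pads) lies 19 mm behind it; z points along the fingers, y is the line along which they close (so a half turn about z gives the same grasp; the last joint's range is limited). The gripper opens to 92 mm and grips with 3 to 60 N. Pads are 19 mm wide; open, the fingers measure 130 mm over their backs; the gripper's body (75 mm by 190 mm) begins 47 mm behind the grasp point.
Start: joints at [-1.263, 0.342, 1.524, -0, 1.275, -0.146], TCP at [0.23, -0.472, 0.227] pointing down, gripper open.
Joint ranges: [-2.53, 2.53], [-0.77, 2.02], [0.04, 2.7], [-1, 4.14], [0.28, 2.66], [-3.11, 3.11]. Speed limits (rad/s): [2.57, 2.57, 3.14, 3.14, 3.14, 3.14].

### API

Orientations are given as [roll, pitch, yaw] about the fixed x, y, z axes, in that order (R = Rz(yaw) Ry(pitch) Rx(roll)).
In Python, from cell import robot gives the robot as it stands. The module is installed in compiled form; this text tells all that it offers.
- The arm moves only by the tool arm_command, never from a script. Its argument "moves" is a list of rows, each a list of 3 entries, a list of its own where there are three numbers: the shift along the tool's x, y, z in m, then the turn, a rotation vector about the tool's x, y, z in rad, then the finger opening in m, from 0 to 0.0918. In form: [[[dx, dy, dz], [ax, ay, az], claw], ...]. A call has exactly 5 rows; each row is the pose to reach, as a shift and turn from the pose commanded when the call began, along the tool's axes at that moment; what a row does not reach only later rows make up. A row lasts 1/10 s, in which the tool goes at most 50 mm and 8.59 degrees, less where a joint would pass 70% of its speed; a pose out of reach is approached as far as the arm can. A call with a gripper value outside its range is refused whole. The fingers move at their own pace and stop on an object; "squeeze" is the grip in N (left out, the last holds). Time passes only in rows, so rows that repeat a pose let the fingers close, or fill a call up. It gives the time, the measured TCP pose, the force, the opening and the grip force at its end, in the units of the state.
- robot.observe(): the state, without advancing time (a new reading comes with each control period).
- robot.read_camera(name): name is "side" or "top"; returns the picture (420x560x3 uint8, red, green, blue); there is no depth.
- robot.camera_model(name): a dict with "fx", "fy", "cx", "cy" (pixels), "R" (3x3) and "t" (3): a world point X has camera coordinates R X + t. Camera axes: x right, y down, z forward; pixel columns grow to the right and rows downward; lengths in m; the calibration is good to about 2 mm. A picture is of the moment at which its call begins. camera_model takes no time and is no camera call.
- robot.hand_in(): hands the job in; it is judged then, once.
The state is a dict: "time": time; "qpos": joint angles; "qvel": joint speeds; "joint_efforts": joint torques, N m; "tool_pos": TCP position; "tool_rot": TCP orientation; "contact_force": force on the tool from outside, world axes, zero at the start; "torque": the same for the moment, N m; "opening": finger opening in m; "grip_force": force on a finger pad.
Only numpy, scipy, OpenCV 4.12 (cv2) and the standard library are available. Lean on these libraries where they do the work, as an engineer would, in place of code of your own. Each camera call takes 0.05 s, during which the arm holds its last target. There are 200 camera calls.

## Working session

There is one attempt and no reset: what is moved stays moved. The work goes in short steps, Python scripts to look and compute and a tool call to move; the robot and the scene stay as the last step left them, time stands still between calls to the robot, and variables do not carry over. Pictures are saved under pics/ and viewed, at most 12 in all, crops included, and the job is handed in when it is done.

Besides the shell and the picture viewer there is one more tool, called after "Call:" as name(argument=value, ...) on one line, values as JSON. arm_command: Moves the arm, as the interface text tells. Its arguments: {"type":"object","properties":{"moves":{"type":"array"},"squeeze":{"type":"number"}},"required":["moves"]}

```bash
mkdir -p pics; python3 - <<'E'
from cell import robot
import cv2
for n in("top","side"):
    cv2.imwrite(f"pics/{n}0.png",cv2.resize(robot.read_camera(n)[:,:,::-1],(800,600),interpolation=cv2.INTER_CUBIC))
    m=robot.camera_model(n);print(n,m)
print(robot.observe())
E
```

```text
top {'fx': 449.8030007101813, 'fy': 449.8030007101813, 'cx': 284.2677202670392, 'cy': 204.0697403579761, 'R': array([[ 0.03635273, -0.99932915,  0.0044423 ],
       [-0.97833546, -0.03649492, -0.20378385],
       [ 0.20380926,  0.00306204, -0.97900583]]), 't': array([0.01384797, 0.55896141, 0.87811351])}
side {'fx': 442.70602973498006, 'fy': 442.70602973498006, 'cx': 281.45590285741815, 'cy': 215.37525138934348, 'R': array([[ 0.97968409, -0.20054423,  0.00104343],
       [-0.12541378, -0.61670574, -0.77713925],
       [ 0.15649428,  0.7612201 , -0.62932781]]), 't': array([-0.52199879,  0.15493078,  0.71737994])}
{'time': 0.1, 'qpos': array([-1.26301097e+00,  3.42634629e-01,  1.52491244e+00,  6.94354023e-06,
        1.27537668e+00, -1.45990062e-01]), 'qvel': array([-0.00010023, -0.00064838, -0.00248546,  0.00121227,  0.0002706 ,
       -0.0007362 ]), 'joint_efforts': array([ 1.89592778e-03, -4.32002127e+01, -2.44694889e+01,  7.19281775e-02,
        5.26705314e-02, -5.71122609e-05]), 'tool_pos': array([ 0.23005899, -0.47151754,  0.22612717]), 'tool_rot': array([-3.14027669e+00, -2.00205750e-04,  4.53773261e-01]), 'contact_force': array([-0.21911578, -0.47098213, -0.52281044]), 'torque': array([ 0.02977637,  0.01213454, -0.0348553 ]), 'grip_force': 0.0, 'opening': 0.0917781793102813}
```

View pics/top0.png

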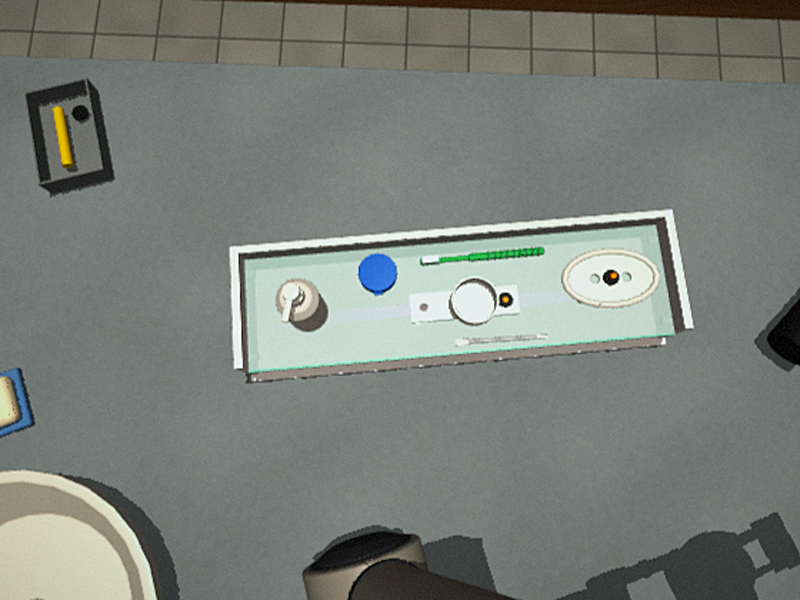

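View pics/side0.png

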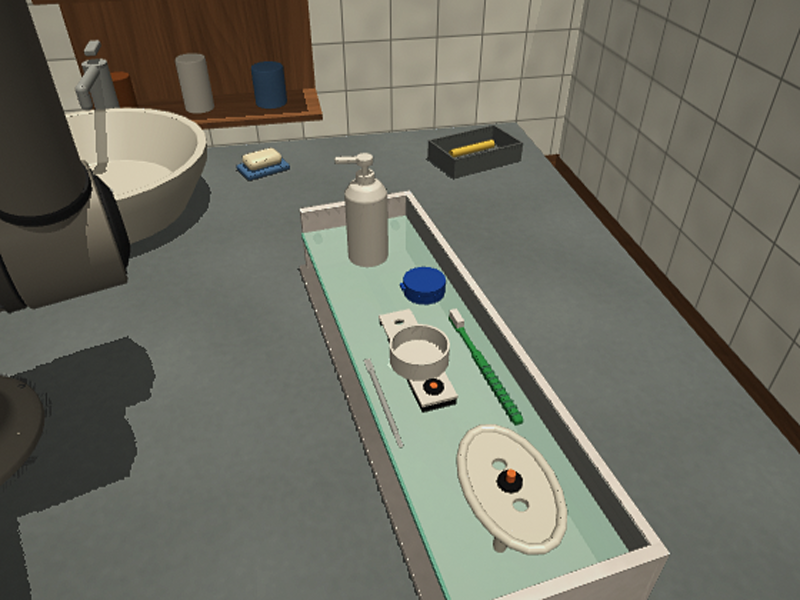

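The top view shows the tray at the right (-y) with the rivet at about (612,277). The set rivet is at (506,299) and the open hole at (424,307). In the side view the hole is at (399,322) and the pin at (511,475). Next, one enlarged mosaic.

```bash
python3 - <<'E'
import cv2,numpy as np
from cell import robot
t=robot.read_camera("top")[:,:,::-1];s=robot.read_camera("side")[:,:,::-1]
def c(im,x,y):return cv2.resize(im[y:y+50,x:x+66],(396,300),interpolation=cv2.INTER_CUBIC)
m=np.vstack([np.hstack([c(t,265,190),c(t,395,170)]),np.hstack([c(s,250,200),c(s,325,310)])])
cv2.imwrite("pics/m.png",m)
E
```

```text
(no output)
```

View pics/m.png

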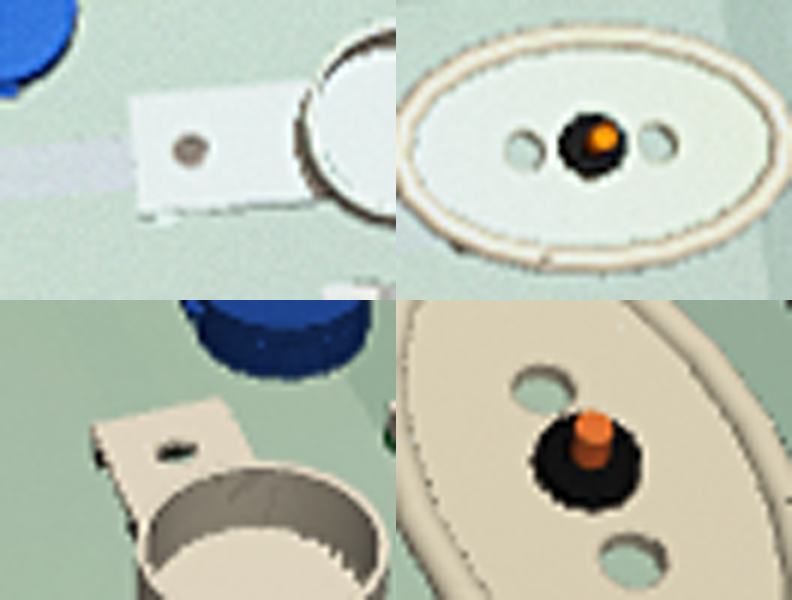

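The mosaic shows the hole at (190,150) in top and (177,450) in side. The collar is at (592,146) and the pin top at (604,137) in top and (594,420) in side. The tray's drain holes are at (525,150) and (657,143) in top.

```bash
cat >h.py <<'E'
import numpy as np
from cell import robot
def ray(n,p):
    m=robot.camera_model(n);R=m["R"]
    d=R.T@np.array([(p[0]-m["cx"])/m["fx"],(p[1]-m["cy"])/m["fy"],1]);return -R.T@m["t"],d
def atz(n,p,z):
    o,d=ray(n,p);return o+d*(z-o[2])/d[2]
def tri(a,b):
    A=0;B=0
    for n,p in(("top",a),("side",b)):
        o,d=ray(n,p);d=d/np.linalg.norm(d);P=np.eye(3)-np.outer(d,d);A=A+P;B=B+P@o
    return np.linalg.solve(A,B)
E
python3 - <<'E'
from h import *
np.set_printoptions(precision=4,suppress=True)
print("hole",tri((296.25,214.6),(279.1,224.6)),atz("top",(296.25,214.6),.088),atz("side",(279.1,224.6),.088))
print("pin",tri((429.25,192.4),(357.6,329.6)),atz("top",(429.25,192.4),.1225),atz("side",(357.6,329.6),.1225))
print("collar",atz("top",(427.4,194.1),.112))
for z,a,b in((.108,(416.1,194.6),(349.1,324.6)),(.108,(438.1,193.4),(364.1,353.3))):print(atz("top",a,z),atz("side",b,z),tri(a,b))
f=lambda x,y:atz("top",(265+x/6,190+y/6),.088)
print("foot",f(130,98),f(300,82),f(140,217))
print("set rivet",atz("top",(506*.7,299*.7),.088))
E
```

```text
hole [0.531  0.0095 0.086 ] [0.5311 0.0096 0.088 ] [0.5301 0.0072 0.088 ]
pin [ 0.5779 -0.247   0.1219] [ 0.5782 -0.2469  0.1225] [ 0.5773 -0.2474  0.1225]
collar [ 0.5773 -0.2466  0.112 ]
[ 0.5764 -0.2255  0.108 ] [ 0.5743 -0.228   0.108 ] [ 0.5761 -0.2261  0.1054]
[ 0.5805 -0.2691  0.108 ] [ 0.5786 -0.2718  0.108 ] [ 0.5804 -0.27    0.105 ]
foot [0.5473 0.0293 0.088 ] [ 0.5549 -0.0274  0.088 ] [0.5071 0.0246 0.088 ]
set rivet [ 0.5462 -0.1064  0.088 ]
```

Call:
arm_command(moves=[[[0.05,-0.006,0.004],[0,0,0.12],0.06],[[0.1,-0.012,0.008],[0,0,0.24],0.045],[[0.15,-0.018,0.012],[0,0,0.36],0.045],[[0.2,-0.024,0.016],[0,0,0.36],0.045],[[0.245,-0.03,0.02],[0,0,0.36],0.045]])

```text
time: 0.7
tool_pos: [0.4388, -0.3361, 0.2065]
tool_rot: [3.142, -0.0, 0.094]
contact_force: [0.0, 0.3, -0.1]
opening: 0.0564
grip_force: 0.0
```

```bash
cat >>h.py <<'E'
from scipy.spatial.transform import Rotation as Ro
def to(x,y,z,yaw=None):
    s=robot.observe();R=Ro.from_euler("xyz",s["tool_rot"])
    d=R.inv().apply(np.array([x,y,z])-s["tool_pos"])
    if yaw is not None:r=(R.inv()*Ro.from_euler("xyz",[np.pi,0,yaw])).as_rotvec()
    else:r=None
    print("t",s["time"],"pos",s["tool_pos"].round(4),s["tool_rot"].round(4),"F",s["contact_force"].round(2),"op",round(s["opening"],4),"shift",d.round(4),"rot",r)
E
python3 -c "
from h import *
to(.5775,-.247,.16,.094)"
```

```text
t 0.7 pos [ 0.4388 -0.3361  0.2065] [ 3.1415e+00 -1.0000e-04  9.3700e-02] F [ 0.05  0.32 -0.12] op 0.0564 shift [ 0.1464 -0.0757  0.0465] rot [ 8.44972535e-05 -6.23638833e-05 -3.26629035e-04]
```

Call:
arm_command(moves=[[[0.04,-0.02,0.01],[0,0,0],0.04],[[0.085,-0.044,0.02],[0,0,0],0.04],[[0.12,-0.062,0.03],[0,0,0],0.04],[[0.1465,-0.0755,0.04],[0,0,0],0.04],[[0.1465,-0.0755,0.0465],[0,0,0],0.04]])

```text
time: 1.2
tool_pos: [0.5783, -0.2457, 0.1586]
tool_rot: [-3.14, 0.0, 0.098]
contact_force: [-0.5, 0.3, 0.4]
opening: 0.0398
grip_force: 0.0
```

```bash
python3 - <<'E'
from h import *
import cv2
to(.5775,-.247,.1095,.094)
t=robot.read_camera("top")[:,:,::-1];s=robot.read_camera("side")[:,:,::-1]
def c(im,x,y):return cv2.resize(im[y:y+100,x:x+66],(396,600),interpolation=cv2.INTER_CUBIC)
cv2.imwrite("pics/a.png",np.hstack([c(t,395,130),c(s,325,270)]))
E
```

```text
t 1.2 pos [ 0.5783 -0.2457  0.1586] [-3.1403e+00  2.0000e-04  9.8000e-02] F [-0.54  0.3   0.39] op 0.0398 shift [-0.001   0.0013  0.0491] rot [-0.00130537  0.0002021   0.00395168]
```

View pics/a.png

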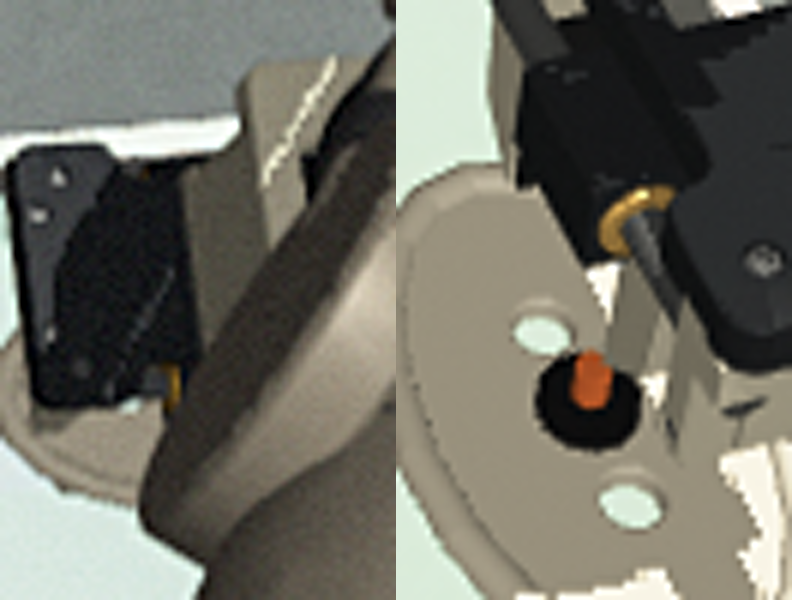

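The close view shows the gripper above the tray with the pin clear below it; the pin top is at (592,355) in the right crop. I'll check the finger projection.

```bash
python3 - <<'E'
from h import *
import cv2
m=robot.camera_model("side");s=robot.observe();R=Ro.from_euler("xyz",s["tool_rot"])
for v in([0,.02,0],[0,-.02,0],[.0095,.02,0],[-.0095,.02,0],[.0095,-.02,0],[-.0095,-.02,0],[-.0095,.039,0],[-.0095,-.039,0]):
    c=m["R"]@(s["tool_pos"]+R.apply(v))+m["t"];u=np.array([m["fx"]*c[0]/c[2]+m["cx"],m["fy"]*c[1]/c[2]+m["cy"]])
    print(v,((u-[325,270]+.5)*6-.5+[396,0]).round())
E
```

```text
[0, 0.02, 0] [651. 331.]
[0, -0.02, 0] [564. 174.]
[0.0095, 0.02, 0] [696. 319.]
[-0.0095, 0.02, 0] [605. 343.]
[0.0095, -0.02, 0] [607. 164.]
[-0.0095, -0.02, 0] [520. 185.]
[-0.0095, 0.039, 0] [649. 424.]
[-0.0095, -0.039, 0] [483. 116.]
```

Call:
arm_command(moves=[[[-0.001,0.0013,0.01],[0,0,0],0.04],[[-0.001,0.0013,0.02],[0,0,0],0.04],[[-0.001,0.0013,0.03],[0,0,0],0.04],[[-0.001,0.0013,0.033],[0,0,0],0.04],[[-0.001,0.0013,0.033],[0,0,0],0.04]])

```text
time: 1.8
tool_pos: [0.5746, -0.2502, 0.1265]
tool_rot: [-3.141, 0.001, 0.093]
contact_force: [0.0, -0.1, 0.3]
opening: 0.0397
grip_force: 0.0
```

```bash
python3 - <<'E'
from h import *
import cv2
to(.5775,-.247,.1095,.094)
s=robot.read_camera("side")[:,:,::-1]
x,y=315,280
im=cv2.resize(s[y:y+75,x:x+100],(800,600),interpolation=cv2.INTER_CUBIC)
m=robot.camera_model("side");st=robot.observe();R=Ro.from_euler("xyz",st["tool_rot"])
def q(v):
    c=m["R"]@(st["tool_pos"]+R.apply(v))+m["t"];u=np.array([m["fx"]*c[0]/c[2]+m["cx"],m["fy"]*c[1]/c[2]+m["cy"]])
    return tuple(((u-[x,y]+.5)*8-.5).astype(int))
for a in(1,-1):
    P=np.array([q([.0095*i,a*w,0]) for i,w in((1,.02),(-1,.02),(-1,.039),(1,.039))]);cv2.polylines(im,[P],True,(255,0,255),1)
cv2.imwrite("pics/b.png",im)
E
```

```text
t 1.8 pos [ 0.5746 -0.2502  0.1265] [-3.1409e+00  1.1000e-03  9.3100e-02] F [ 0.   -0.12  0.3 ] op 0.0397 shift [ 0.0032 -0.0029  0.017 ] rot [-0.00069557  0.00105546 -0.00089061]
```

View pics/b.png

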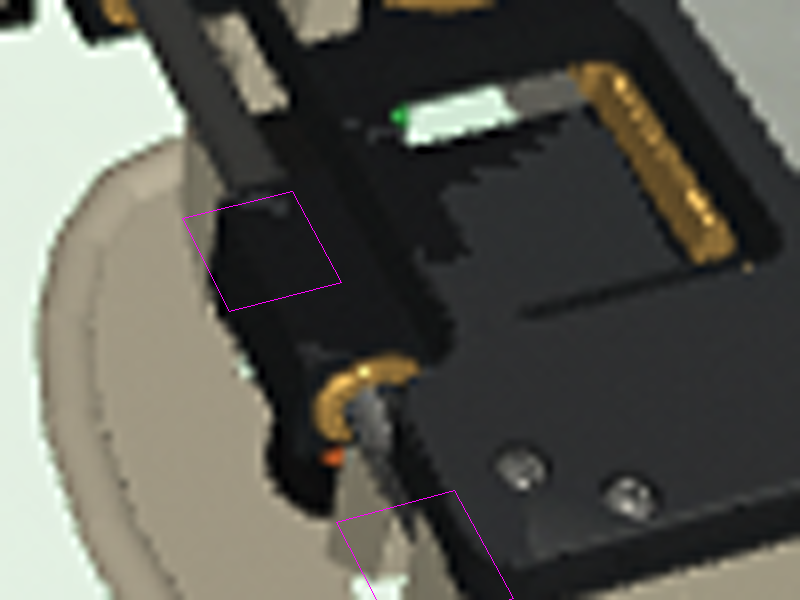

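Call:
arm_command(moves=[[[0,0,0],[0,0,0],0.04],[[0,0,0],[0,0,0],0.04],[[0,0,0],[0,0,0],0.04],[[0,0,0],[0,0,0],0.04],[[0,0,0],[0,0,0],0.04]])

```text
time: 2.35
tool_pos: [0.5752, -0.25, 0.1273]
tool_rot: [3.141, -0.0, 0.094]
contact_force: [0.3, 0.1, 0.5]
opening: 0.0398
grip_force: 0.0
```

```bash
python3 - <<'E'
from h import *
for i in range(5):
    to(.5775,-.247,.1095,.094); robot.read_camera("top")
E
```

```text
t 2.35 pos [ 0.5752 -0.25    0.1273] [ 3.1414e+00 -1.0000e-04  9.3900e-02] F [0.29 0.11 0.54] op 0.0398 shift [ 0.0026 -0.0027  0.0178] rot [ 1.81445336e-04 -1.44321203e-04 -5.37655573e-05]
t 2.4 pos [ 0.5752 -0.25    0.1273] [ 3.1414e+00 -1.0000e-04  9.3900e-02] F [-0.53 -0.25 -0.7 ] op 0.0403 shift [ 0.0026 -0.0027  0.0178] rot [ 0.00014364 -0.00011444 -0.00013546]
t 2.45 pos [ 0.5752 -0.25    0.1273] [ 3.1414e+00 -1.0000e-04  9.3900e-02] F [ 0.23  0.39 -0.21] op 0.0401 shift [ 0.0026 -0.0028  0.0178] rot [ 1.57361858e-04 -6.37447518e-05 -1.35575243e-04]
t 2.5 pos [ 0.5751 -0.25    0.1272] [ 3.1415 -0.      0.0938] F [-0.27 -0.61 -0.12] op 0.0396 shift [ 0.0026 -0.0028  0.0177] rot [ 1.12834738e-04 -9.34807615e-06 -1.53585072e-04]
t 2.55 pos [ 0.5751 -0.25    0.1272] [ 3.1415 -0.      0.0938] F [-1.13  0.94 -0.08] op 0.0397 shift [ 0.0026 -0.0028  0.0177] rot [ 8.49791860e-05 -1.89093164e-05 -2.05838714e-04]
```

The view shows the pin at (333,457), just left of the near finger. The settled pose is 2.6 mm short in both x and y, so I'll correct that, descend and grip.

Call:
arm_command(moves=[[[0.0026,-0.0028,0],[0,0,0],0.04],[[0.0026,-0.0028,0.004],[0,0,0],0.04],[[0.0026,-0.0028,0.01],[0,0,0],0.04],[[0.0026,-0.0028,0.0172],[0,0,0],0.04],[[0.0026,-0.0028,0.0172],[0,0,0],0.04]])

```text
time: 3.1
tool_pos: [0.5772, -0.2468, 0.1089]
tool_rot: [-3.141, 0.001, 0.094]
contact_force: [-0.2, 0.4, 0.5]
opening: 0.0399
grip_force: 0.0
```

Call:
arm_command(moves=[[[0,0,0],[0,0,0],0.03],[[0,0,0],[0,0,0],0.026],[[0,0,0],[0,0,0],0.022],[[0,0,0],[0,0,0],0.018],[[0,0,0],[0,0,0],0.015]], squeeze=10)

```text
time: 3.6
tool_pos: [0.5775, -0.247, 0.1102]
tool_rot: [3.141, -0.0, 0.094]
contact_force: [-0.9, -0.0, -0.1]
opening: 0.0211
grip_force: 10.0
```

```bash
python3 -c "
from h import *
to(.5775,-.247,.18,.094)"
```

```text
t 3.6 pos [ 0.5775 -0.247   0.1102] [ 3.1414e+00 -2.0000e-04  9.3800e-02] F [-0.94 -0.02 -0.09] op 0.0211 shift [ 0.     -0.     -0.0698] rot [ 0.00023661 -0.00017629 -0.00021267]
```

Call:
arm_command(moves=[[[0,0,0],[0,0,0],0.015],[[0,0,-0.005],[0,0,0],0.015],[[0,0,-0.02],[0,0,0],0.015],[[0,0,-0.045],[0,0,0],0.015],[[0,0,-0.07],[0,0,0],0.015]], squeeze=20)

```text
time: 4.1
tool_pos: [0.5773, -0.2468, 0.1808]
tool_rot: [-3.141, 0.001, 0.094]
contact_force: [0.4, -0.4, 0.0]
opening: 0.0202
grip_force: 20.0
```

```bash
python3 - <<'E'
from h import *
import cv2
to(.5305,.0088,.165,.12)
s=robot.read_camera("side")[:,:,::-1]
x,y=305,240
cv2.imwrite("pics/c.png",cv2.resize(s[y:y+90,x:x+120],(800,600),interpolation=cv2.INTER_CUBIC))
E
```

```text
t 4.1 pos [ 0.5773 -0.2468  0.1808] [-3.1412e+00  6.0000e-04  9.3800e-02] F [ 0.39 -0.35  0.01] op 0.0202 shift [-0.0226 -0.2589  0.0159] rot [-0.00041418  0.00060559 -0.02620922]
```

View pics/c.png

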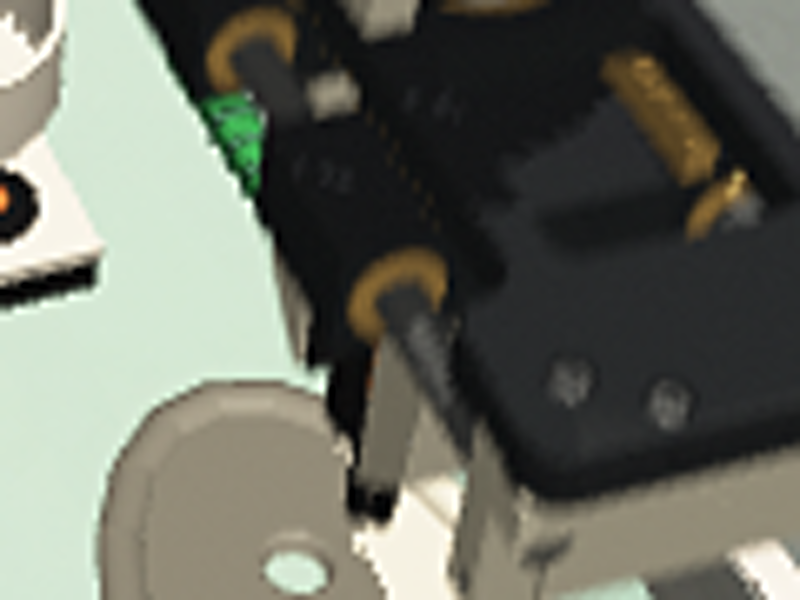

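The rivet is held, with its leg ends visible below the near finger at about (372,505). I'll check that against an upright rivet on the tool axis.

```bash
python3 - <<'E'
from h import *
m=robot.camera_model("side")
for p in([.5773,-.2468,.1493],[.5773,-.2468,.1790],[.5793,-.2468,.1493],[.5773,-.2448,.1493]):
    c=m["R"]@np.array(p)+m["t"];print(p,((m["fx"]*c[0]/c[2]+m["cx"]-305)*6.667,(m["fy"]*c[1]/c[2]+m["cy"]-240)*6.667))
E
```

```text
[0.5773, -0.2468, 0.1493] (np.float64(366.23246473992054), np.float64(502.0451219789155))
[0.5773, -0.2468, 0.179] (np.float64(385.69329275521505), np.float64(392.28314828521303))
[0.5793, -0.2468, 0.1493] (np.float64(376.9114103613043), np.float64(500.2419582351174))
[0.5773, -0.2448, 0.1493] (np.float64(362.4776434475366), np.float64(493.21965375414953))
```

Call:
arm_command(moves=[[[-0.004,-0.04,0],[0,0,0],0.015],[[-0.008,-0.085,0],[0,0,0],0.015],[[-0.012,-0.13,0],[0,0,0],0.015],[[-0.015,-0.175,0],[0,0,-0.015],0.015],[[-0.019,-0.22,0.005],[0,0,-0.03],0.015]])

```text
time: 4.65
tool_pos: [0.5379, -0.0282, 0.1758]
tool_rot: [3.141, -0.002, 0.124]
contact_force: [0.9, -0.0, -0.6]
opening: 0.0201
grip_force: 20.0
```

Call:
arm_command(moves=[[[-0.003,-0.02,0.004],[0,0,0],0.015],[[-0.0045,-0.039,0.01],[0,0,0],0.015],[[-0.0045,-0.039,0.01],[0,0,0],0.015],[[-0.0045,-0.039,0.01],[0,0,0],0.015],[[-0.0045,-0.039,0.01],[0,0,0],0.015]])

```text
time: 5.15
tool_pos: [0.5292, 0.0075, 0.1654]
tool_rot: [3.141, -0.001, 0.123]
contact_force: [0.1, 0.5, -0.4]
opening: 0.0203
grip_force: 20.0
```

```bash
python3 - <<'E'
from h import *
import cv2
to(.5305,.0088,.165,.12)
s=robot.read_camera("side")[:,:,::-1]
x,y=230,160
cv2.imwrite("pics/d.png",cv2.resize(s[y:y+75,x:x+100],(800,600),interpolation=cv2.INTER_CUBIC))
E
```

```text
t 5.15 pos [0.5292 0.0075 0.1654] [ 3.141e+00 -8.000e-04  1.231e-01] F [ 0.09  0.47 -0.42] op 0.0203 shift [ 0.0015 -0.0011  0.0004] rot [ 0.00060894 -0.00084302  0.00311749]
```

View pics/d.png

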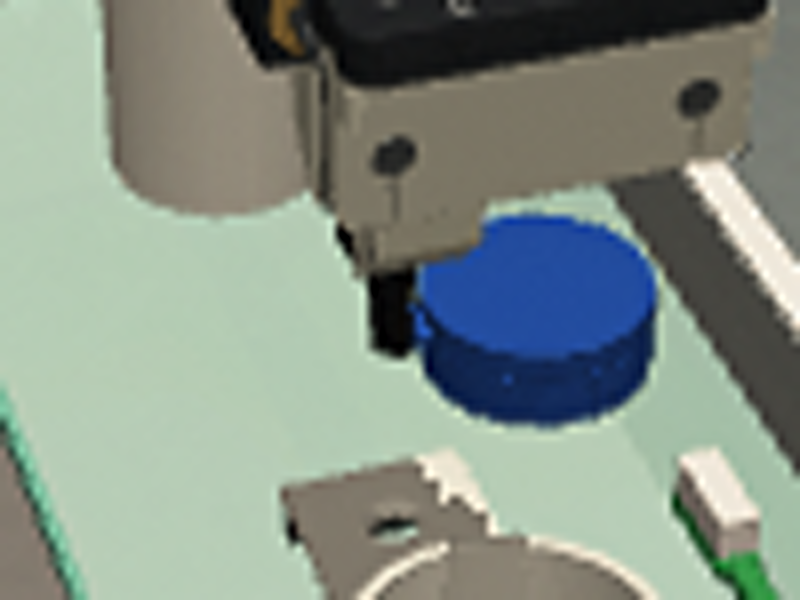

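The shank end is at (391,349) and the hole at (394,524), nearly in line. I'll work out the relative offset.

```bash
python3 - <<'E'
from h import *
f=lambda x,y,z:atz("side",(230+(x+.5)/8-.5,160+(y+.5)/8-.5),z)
a=f(391,349,.1339);b=f(394,524,.088)
print(a,b,a-robot.observe()["tool_pos"],b-a+robot.observe()["tool_pos"])
E
```

```text
[0.52911212 0.00708879 0.1339    ] [0.52940595 0.00607714 0.088     ] [-2.19794292e-05 -3.50422149e-04 -3.13990489e-02] [0.52942793 0.00642757 0.11939905]
```

```bash
python3 - <<'E'
from h import *
import cv2
m=cv2.imread("pics/m.png")
a=cv2.resize(m[105:195,130:250],(400,300),interpolation=cv2.INTER_CUBIC) # x3.333 of 6x
b=cv2.resize(m[405:495,117:237],(400,300),interpolation=cv2.INTER_CUBIC)
im=np.hstack([a,b]);cv2.imwrite("pics/e.png",im)
g=m[105:195,130:250].min(2).astype(float)
for nm,x0,y0,cam,X,Y in(("top",160,120,"top",265,190),("side",147,425,"side",250,200)):
    g=m[y0:y0+60,x0:x0+60].mean(2);bg=np.percentile(g,80);w=np.clip(bg-g-15,0,None)
    yy,xx=np.mgrid[:60,:60];u=(w*xx).sum()/w.sum()+x0;v=(w*yy).sum()/w.sum()+y0-(300 if nm=="side" else 0)
    p=(X+(u+.5)/6-.5,Y+(v+.5)/6-.5);print(nm,u,v,p,atz(cam,p,.088))
E
```

```text
top 189.90054107150831 149.5099467046594 (np.float64(296.23342351191803), np.float64(214.5016577841099)) [0.53130889 0.00961064 0.088     ]
side 177.18954648411153 153.6952558799565 (np.float64(279.11492441401856), np.float64(225.1992093133261)) [0.52983731 0.00562412 0.088     ]
```

View pics/e.png

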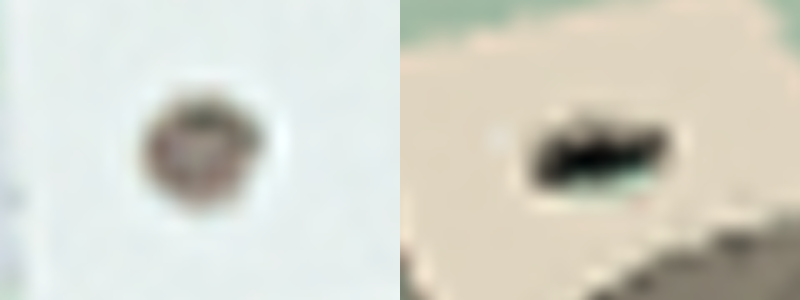

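The top view shows the hole's full rim. The side view loses the lit far wall, which biases it about 2 mm towards -y, as it did for the drain holes. I'll use (0.5307, 0.009) and feel my way in.

Call:
arm_command(moves=[[[0.0017,-0.0013,0.008],[0,0,0],0.015],[[0.0017,-0.0013,0.02],[0,0,0],0.015],[[0.0017,-0.0013,0.032],[0,0,0],0.015],[[0.0017,-0.0013,0.042],[0,0,0],0.015],[[0.0017,-0.0013,0.042],[0,0,0],0.015]])

```text
time: 5.7
tool_pos: [0.529, 0.01, 0.1209]
tool_rot: [-3.141, 0.004, 0.124]
contact_force: [0.4, -0.2, -0.5]
opening: 0.02
grip_force: 20.0
```

Call:
arm_command(moves=[[[0,0,0.001],[0,0,0],0.015],[[0,0,0.003],[0,0,0],0.015],[[0,0,0.005],[0,0,0],0.015],[[0,0,0.007],[0,0,0],0.015],[[0,0,0.007],[0,0,0],0.015]])

```text
time: 6.2
tool_pos: [0.5301, 0.0099, 0.1159]
tool_rot: [3.142, 0.0, 0.124]
contact_force: [-0.1, -0.9, -0.7]
opening: 0.0198
grip_force: 20.0
```

```bash
python3 - <<'E'
from h import *
for i in range(4):
    to(.5307,.009,.100,.123); robot.read_camera("top")
print(robot.observe()["torque"])
E
```

```text
t 6.2 pos [0.5301 0.0099 0.1159] [3.1415e+00 2.0000e-04 1.2390e-01] F [-0.12 -0.93 -0.68] op 0.0198 shift [0.0005 0.001  0.0159] rot [5.55894447e-05 1.69100336e-04 8.65821664e-04]
t 6.25 pos [0.5302 0.0099 0.116 ] [3.1415 0.     0.1238] F [-0.    0.05  0.06] op 0.0197 shift [0.0004 0.001  0.016 ] rot [6.11428649e-05 7.53620842e-06 8.06842352e-04]
t 6.3 pos [0.5302 0.0099 0.1161] [ 3.1414e+00 -2.0000e-04  1.2380e-01] F [-0.79 -0.37 -0.4 ] op 0.0201 shift [0.0003 0.0009 0.0161] rot [ 0.00015351 -0.00019827  0.0007943 ]
t 6.35 pos [0.5303 0.0099 0.1161] [ 3.1414e+00 -3.0000e-04  1.2390e-01] F [-0.89  1.01 -0.33] op 0.0198 shift [0.0003 0.001  0.0161] rot [ 0.00015716 -0.00026211  0.00086751]
[ 0.01476901  0.01277035 -0.01781068]
```

No force, and the tip is below the foot's top face, so it has entered. Continuing down.

Call:
arm_command(moves=[[[0,0.0003,0.003],[0,0,0],0.015],[[0,0.0003,0.006],[0,0,0],0.015],[[0,0.0003,0.009],[0,0,0],0.015],[[0,0.0003,0.012],[0,0,0],0.015],[[0,0.0003,0.012],[0,0,0],0.015]])

```text
time: 6.9
tool_pos: [0.5299, 0.0096, 0.1034]
tool_rot: [-3.141, 0.001, 0.124]
contact_force: [0.2, 0.2, -0.1]
opening: 0.0198
grip_force: 20.0
```

```bash
python3 - <<'E'
from h import *
for i in range(3):
    to(.5307,.009,.090,.123); robot.read_camera("top")
E
```

```text
t 6.9 pos [0.5299 0.0096 0.1034] [-3.1414e+00  1.0000e-03  1.2380e-01] F [ 0.2   0.2  -0.05] op 0.0198 shift [0.0007 0.0007 0.0134] rot [-0.00017025  0.00101255  0.00080832]
t 6.95 pos [0.53   0.0096 0.1037] [-3.1415e+00  6.0000e-04  1.2380e-01] F [-0.31  0.01 -0.79] op 0.02 shift [0.0006 0.0007 0.0137] rot [-6.00490354e-05  6.25067445e-04  8.38565202e-04]
t 7.0 pos [0.5302 0.0096 0.1039] [3.1416e+00 2.0000e-04 1.2380e-01] F [-0.48  0.16 -0.61] op 0.0203 shift [0.0004 0.0007 0.0139] rot [2.01816472e-05 2.25662137e-04 7.93037238e-04]
```

Call:
arm_command(moves=[[[0,0,0.003],[0,0,0],0.015],[[0,0,0.006],[0,0,0],0.015],[[0,0,0.009],[0,0,0],0.015],[[0,0,0.012],[0,0,0],0.015],[[0,0,0.012],[0,0,0],0.015]])

```text
time: 7.55
tool_pos: [0.5299, 0.0097, 0.0915]
tool_rot: [-3.141, 0.001, 0.124]
contact_force: [0.4, 0.0, -0.3]
opening: 0.0198
grip_force: 20.0
```

```bash
python3 - <<'E'
from h import *
for i in range(3):
    to(.5307,.009,.090,.123); robot.read_camera("top")
E
```

```text
t 7.55 pos [0.5299 0.0097 0.0915] [-3.1414e+00  1.0000e-03  1.2380e-01] F [ 0.38  0.02 -0.3 ] op 0.0198 shift [0.0007 0.0008 0.0015] rot [-0.0001745   0.00096688  0.00078745]
t 7.6 pos [0.53   0.0096 0.0917] [-3.1415e+00  6.0000e-04  1.2380e-01] F [ 0.44  0.89 -0.11] op 0.0198 shift [0.0006 0.0007 0.0017] rot [-8.38012227e-05  6.17271050e-04  7.74025220e-04]
t 7.65 pos [0.5302 0.0096 0.0919] [3.1416e+00 2.0000e-04 1.2380e-01] F [ 0.2   0.5  -0.52] op 0.0202 shift [0.0004 0.0007 0.0019] rot [2.63742260e-05 2.35544256e-04 7.86331931e-04]
```

Call:
arm_command(moves=[[[0,0,0.001],[0,0,0],0.015],[[0,0,0.002],[0,0,0],0.015],[[0,0,0.003],[0,0,0],0.015],[[0,0,0.0035],[0,0,0],0.015],[[0,0,0.0035],[0,0,0],0.015]])

```text
time: 8.2
tool_pos: [0.5303, 0.0097, 0.0886]
tool_rot: [3.141, -0.0, 0.124]
contact_force: [0.3, 0.8, 1.2]
opening: 0.02
grip_force: 20.0
```

```bash
python3 - <<'E'
from h import *
import cv2
for i in range(4):
    to(.5307,.009,.090,.123); s=robot.read_camera("side")[:,:,::-1]
x,y=230,185
cv2.imwrite("pics/f.png",cv2.resize(s[y:y+75,x:x+100],(800,600),interpolation=cv2.INTER_CUBIC))
E
```

```text
t 8.2 pos [0.5303 0.0097 0.0886] [ 3.1415e+00 -3.0000e-04  1.2390e-01] F [0.31 0.8  1.24] op 0.02 shift [ 0.0003  0.0007 -0.0014] rot [ 0.00012004 -0.00028046  0.0008723 ]
t 8.25 pos [0.5304 0.0096 0.0887] [ 3.1415e+00 -4.0000e-04  1.2380e-01] F [-0.3  -0.11  1.78] op 0.0201 shift [ 0.0003  0.0007 -0.0013] rot [ 0.00013008 -0.00037426  0.00080283]
t 8.3 pos [0.5303 0.0096 0.0887] [ 3.1415e+00 -4.0000e-04  1.2380e-01] F [0.51 0.16 2.09] op 0.0199 shift [ 0.0003  0.0007 -0.0013] rot [ 0.00013366 -0.00036111  0.00081409]
t 8.35 pos [0.5304 0.0096 0.0887] [ 3.1414e+00 -4.0000e-04  1.2380e-01] F [0.03 0.22 2.03] op 0.02 shift [ 0.0003  0.0007 -0.0013] rot [ 0.00015418 -0.00039231  0.00082703]
```

View pics/f.png

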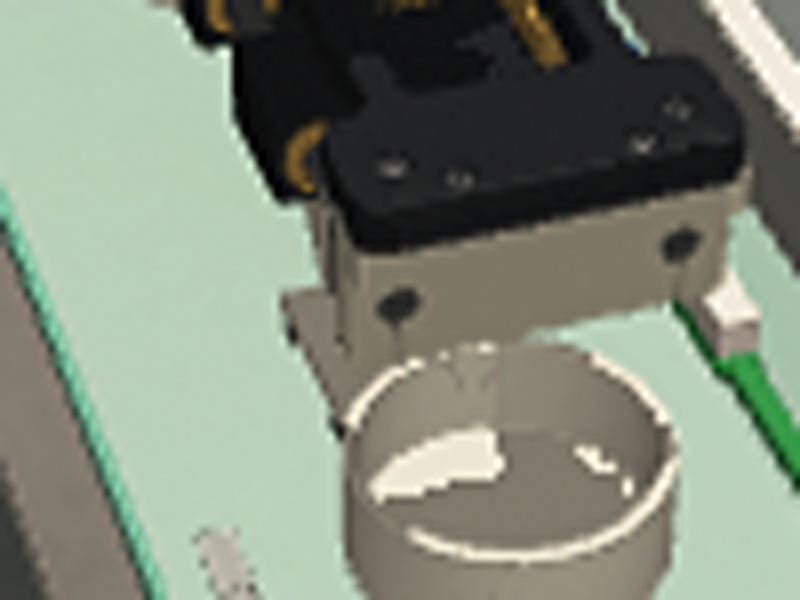

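The foot takes about 2 N with the collar down. I'll release and rise.

Call:
arm_command(moves=[[[0,0,0],[0,0,0],0.022],[[0,0,0],[0,0,0],0.025],[[0,0,0],[0,0,0],0.028],[[0,0,0],[0,0,0],0.028],[[0,0,0],[0,0,0],0.028]])

```text
time: 8.9
tool_pos: [0.5302, 0.0096, 0.0884]
tool_rot: [3.142, 0.0, 0.124]
contact_force: [0.1, -0.0, -0.3]
opening: 0.0281
grip_force: 0.0
```

Call:
arm_command(moves=[[[0,0,-0.003],[0,0,0],0.028],[[0,0,-0.01],[0,0,0],0.028],[[0,0,-0.02],[0,0,0],0.028],[[0,0,-0.03],[0,0,0],0.028],[[0,0,-0.04],[0,0,0],0.028]])

```text
time: 9.4
tool_pos: [0.5305, 0.0096, 0.1298]
tool_rot: [3.141, -0.001, 0.124]
contact_force: [-1.1, 0.4, 0.6]
opening: 0.0277
grip_force: 0.0
```

Call:
arm_command(moves=[[[0,0,0],[0,0,0],0.02],[[0,0,0],[0,0,0],0.01],[[0,0,0],[0,0,0],0.0],[[0,0,0],[0,0,0],0.0],[[0,0,0],[0,0,0],0.0]])

```text
time: 9.9
tool_pos: [0.53, 0.0097, 0.1281]
tool_rot: [-3.142, 0.001, 0.124]
contact_force: [1.0, -0.8, -0.2]
opening: 0.0002
grip_force: 0.0
```

```bash
python3 - <<'E'
from h import *
import cv2
for i in range(2):
    to(.5305,.0093,.106,.123); s=robot.read_camera("side")[:,:,::-1]
x,y=230,185
cv2.imwrite("pics/g.png",cv2.resize(s[y:y+75,x:x+100],(800,600),interpolation=cv2.INTER_CUBIC))
E
```

```text
t 9.9 pos [0.53   0.0097 0.1281] [-3.1415e+00  7.0000e-04  1.2380e-01] F [ 0.98 -0.78 -0.16] op 0.0002 shift [0.0005 0.0004 0.0221] rot [-8.90043247e-05  7.36923957e-04  8.17577313e-04]
t 9.95 pos [0.53   0.0096 0.1282] [-3.1415e+00  7.0000e-04  1.2380e-01] F [-0.39  1.24  0.53] op 0.0008 shift [0.0004 0.0004 0.0222] rot [-0.00010969  0.0007063   0.00078646]
```

View pics/g.png

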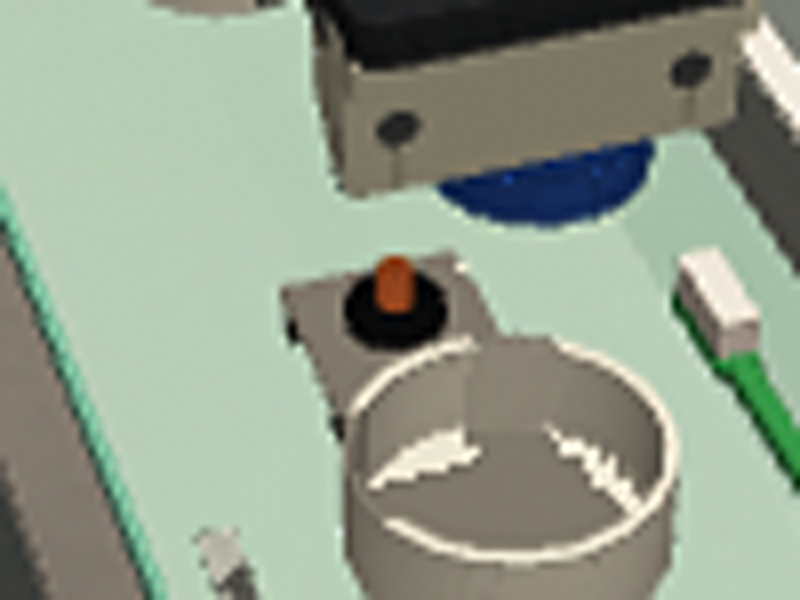

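The rivet is seated with its pin up at (395,280), and the pills, toothbrush and cup are untouched. The fingers are closed above it; now to press the pin.

Call:
arm_command(moves=[[[0.0004,0.0002,0.006],[0,0,0],0],[[0.0004,0.0002,0.013],[0,0,0],0],[[0.0004,0.0002,0.019],[0,0,0],0],[[0.0004,0.0002,0.024],[0,0,0],0],[[0.0004,0.0002,0.024],[0,0,0],0]], squeeze=30)

```text
time: 10.5
tool_pos: [0.5301, 0.0095, 0.1035]
tool_rot: [-3.141, 0.002, 0.124]
contact_force: [-0.4, -0.6, -0.3]
opening: 0.0004
grip_force: 0.0
```

Call:
arm_command(moves=[[[0,0,0.001],[0,0,0],0],[[0,0,0.002],[0,0,0],0],[[0,0,0.003],[0,0,0],0],[[0,0,0.004],[0,0,0],0],[[0,0,0.004],[0,0,0],0]])

```text
time: 11.0
tool_pos: [0.5308, 0.0096, 0.1007]
tool_rot: [3.142, -0.001, 0.124]
contact_force: [0.3, 0.6, 2.7]
opening: 0.0008
grip_force: 1.3
```

Call:
arm_command(moves=[[[0,0,0.0005],[0,0,0],0],[[0,0,0.001],[0,0,0],0],[[0,0,0.0015],[0,0,0],0],[[0,0,0.002],[0,0,0],0],[[0,0,0.002],[0,0,0],0]])

```text
time: 11.5
tool_pos: [0.5308, 0.0097, 0.0987]
tool_rot: [-3.141, -0.001, 0.124]
contact_force: [-0.7, 4.0, 4.8]
opening: 0.0003
grip_force: 2.6
```

```bash
python3 - <<'E'
from h import *
for i in range(4):
    to(.5305,.0093,.106,.123); robot.read_camera("top")
print(robot.observe()["torque"],robot.observe()["grip_force"])
E
```

```text
t 11.5 pos [0.5308 0.0097 0.0987] [-3.1415e+00 -6.0000e-04  1.2380e-01] F [-0.65  4.01  4.85] op 0.0003 shift [-0.0004  0.0003 -0.0073] rot [-0.00012084 -0.00055692  0.00082233]
t 11.55 pos [0.5308 0.0097 0.0987] [-3.1415e+00 -5.0000e-04  1.2380e-01] F [-1.04  2.51  5.3 ] op 0.0005 shift [-0.0003  0.0003 -0.0073] rot [-0.00014002 -0.00049968  0.00076807]
t 11.6 pos [0.5308 0.0097 0.0987] [-3.1415e+00 -6.0000e-04  1.2380e-01] F [-0.87  3.55  5.37] op 0.0002 shift [-0.0004  0.0003 -0.0073] rot [-0.00013147 -0.00062369  0.00081855]
t 11.65 pos [0.5308 0.0097 0.0987] [-3.1415e+00 -6.0000e-04  1.2380e-01] F [-0.58  3.33  4.99] op 0.0009 shift [-0.0004  0.0003 -0.0073] rot [-0.00011331 -0.0005735   0.00076901]
[0.49118701 0.07318988 0.02505235] 2.6052203733706847
```

The foot tilts as it sinks, which drags the pin top towards +y, so I'll follow with a small shift while pressing on.

Call:
arm_command(moves=[[[0,-0.0003,0.0005],[0,0,0],0],[[0,-0.0005,0.001],[0,0,0],0],[[0,-0.0006,0.0015],[0,0,0],0],[[0,-0.0007,0.002],[0,0,0],0],[[0,-0.0007,0.002],[0,0,0],0]])

```text
time: 12.2
tool_pos: [0.5309, 0.0101, 0.0969]
tool_rot: [3.141, -0.001, 0.124]
contact_force: [-1.0, 1.4, 6.9]
opening: 0.0006
grip_force: 3.5
```

Call:
arm_command(moves=[[[0,-0.0001,0.0005],[0,0,0],0],[[0,-0.0002,0.001],[0,0,0],0],[[0,-0.0003,0.0015],[0,0,0],0],[[0,-0.0003,0.002],[0,0,0],0],[[0,-0.0003,0.002],[0,0,0],0]])

```text
time: 12.7
tool_pos: [0.5309, 0.0102, 0.0953]
tool_rot: [3.141, -0.001, 0.124]
contact_force: [-1.3, 1.0, 9.8]
opening: 0.0006
grip_force: 4.8
```

Call:
arm_command(moves=[[[0,0,0.0005],[0,0,0],0],[[0,0,0.001],[0,0,0],0],[[0,0,0.0015],[0,0,0],0],[[0,0,0.002],[0,0,0],0],[[0,0,0.002],[0,0,0],0]])

```text
time: 13.2
tool_pos: [0.5309, 0.0101, 0.0933]
tool_rot: [3.141, -0.001, 0.124]
contact_force: [-2.5, 1.3, 9.5]
opening: 0.0003
grip_force: 4.8
```

Call:
arm_command(moves=[[[0,0,0.0005],[0,0,0],0],[[0,0,0.001],[0,0,0],0],[[0,0,0.0015],[0,0,0],0],[[0,0,0.002],[0,0,0],0],[[0,0,0.002],[0,0,0],0]])

```text
time: 13.7
tool_pos: [0.5309, 0.01, 0.0914]
tool_rot: [3.14, -0.001, 0.124]
contact_force: [-2.1, 0.6, 10.1]
opening: 0.0005
grip_force: 4.8
```

Pin sliding at ~10 N. Continuing in small steps.

Call:
arm_command(moves=[[[0,0,0.0005],[0,0,0],0],[[0,0,0.001],[0,0,0],0],[[0,0,0.0015],[0,0,0],0],[[0,0,0.0015],[0,0,0],0],[[0,0,0.0015],[0,0,0],0]])

```text
time: 14.2
tool_pos: [0.5309, 0.0099, 0.0898]
tool_rot: [3.14, -0.001, 0.124]
contact_force: [-1.6, -0.6, 9.6]
opening: 0.0002
grip_force: 4.8
```

Call:
arm_command(moves=[[[0,0,0.0005],[0,0,0],0],[[0,0,0.001],[0,0,0],0],[[0,0,0.001],[0,0,0],0],[[0,0,0.001],[0,0,0],0],[[0,0,0.001],[0,0,0],0]])

```text
time: 14.7
tool_pos: [0.5309, 0.0099, 0.0888]
tool_rot: [3.14, -0.001, 0.124]
contact_force: [-1.9, 0.2, 9.5]
opening: 0.0003
grip_force: 4.8
```

Call:
arm_command(moves=[[[0,0,0.0003],[0,0,0],0],[[0,0,0.0006],[0,0,0],0],[[0,0,0.0008],[0,0,0],0],[[0,0,0.0008],[0,0,0],0],[[0,0,0.0008],[0,0,0],0]])

```text
time: 15.2
tool_pos: [0.531, 0.0099, 0.0881]
tool_rot: [3.14, -0.001, 0.124]
contact_force: [-3.1, -0.9, 9.2]
opening: 0.0002
grip_force: 4.9
```

Call:
arm_command(moves=[[[0,0,0.0003],[0,0,0],0],[[0,0,0.0005],[0,0,0],0],[[0,0,0.0005],[0,0,0],0],[[0,0,0.0005],[0,0,0],0],[[0,0,0.0005],[0,0,0],0]])

```text
time: 15.7
tool_pos: [0.5309, 0.0098, 0.0876]
tool_rot: [3.14, -0.001, 0.124]
contact_force: [-2.7, -0.6, 9.9]
opening: 0.0004
grip_force: 4.9
```

Call:
arm_command(moves=[[[0,0,0.0003],[0,0,0],0],[[0,0,0.0005],[0,0,0],0],[[0,0,0.0005],[0,0,0],0],[[0,0,0.0005],[0,0,0],0],[[0,0,0.0005],[0,0,0],0]])

```text
time: 16.2
tool_pos: [0.531, 0.0098, 0.0873]
tool_rot: [3.14, -0.001, 0.124]
contact_force: [-3.4, 0.5, 10.6]
opening: 0.0003
grip_force: 5.6
```

Call:
arm_command(moves=[[[0,0,0.0003],[0,0,0],0],[[0,0,0.0005],[0,0,0],0],[[0,0,0.0005],[0,0,0],0],[[0,0,0.0005],[0,0,0],0],[[0,0,0.0005],[0,0,0],0]])

```text
time: 16.7
tool_pos: [0.531, 0.0098, 0.087]
tool_rot: [3.14, -0.002, 0.124]
contact_force: [-3.6, -0.8, 13.1]
opening: 0.0005
grip_force: 6.8
```

Call:
arm_command(moves=[[[0,0,0.0002],[0,0,0],0],[[0,0,0.0004],[0,0,0],0],[[0,0,0.0004],[0,0,0],0],[[0,0,0.0004],[0,0,0],0],[[0,0,0.0004],[0,0,0],0]])

```text
time: 17.2
tool_pos: [0.531, 0.0098, 0.0868]
tool_rot: [3.14, -0.002, 0.124]
contact_force: [-3.3, 0.5, 14.8]
opening: 0.0003
grip_force: 7.7
```

The force climbs well past 10 N with almost no travel, so the pin is home. Retreating.

Call:
arm_command(moves=[[[0,0,-0.003],[0,0,0],0],[[0,0,-0.01],[0,0,0],0],[[0,0,-0.025],[0,0,0],0],[[0,0,-0.05],[0,0,0],0],[[0,0,-0.08],[0,0,0],0]])

```text
time: 17.7
tool_pos: [0.5295, 0.0103, 0.165]
tool_rot: [-3.141, 0.003, 0.124]
contact_force: [0.5, -0.4, 0.0]
opening: 0.0004
grip_force: 0.0
```

Call:
arm_command(moves=[[[0,0,-0.02],[0,0,0],0],[[-0.03,0,-0.02],[0,0,0],0],[[-0.03,0,-0.02],[0,0,0],0],[[-0.03,0,-0.02],[0,0,0],0],[[-0.03,0,-0.02],[0,0,0],0]])

```text
time: 18.2
tool_pos: [0.5012, 0.0066, 0.185]
tool_rot: [3.141, 0.0, 0.124]
contact_force: [-0.3, -0.1, 0.5]
opening: 0.0004
grip_force: 0.0
```

```bash
python3 - <<'E'
from h import *
import cv2
s=robot.read_camera("side")[:,:,::-1]
x,y=230,185
cv2.imwrite("pics/h.png",cv2.resize(s[y:y+75,x:x+100],(800,600),interpolation=cv2.INTER_CUBIC))
E
```

```text
(no output)
```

View pics/h.png

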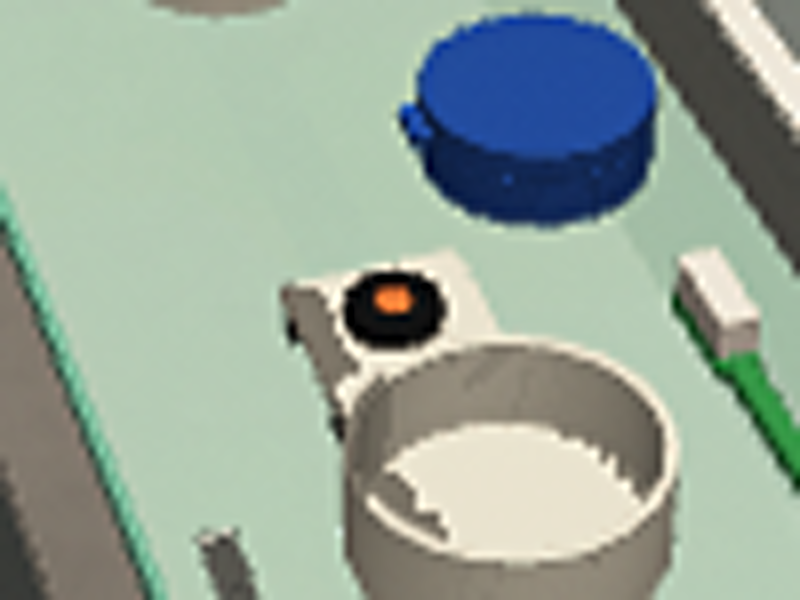

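The pin is flush at (393,299), the collar sits on the foot, and everything else is in place.

```bash
python3 -c "
from cell import robot
print(robot.hand_in())"
```

```text
the job is handed in; nothing more can be done
None
```

The rivet is seated in the holder's open hole and its pin is pressed flush. The highest force I read while pressing was about 15 N. In the last picture, taken around the holder, nothing had visibly moved. The job is handed in at about 18 s, and no verdict was returned.

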